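# Pack the mate canisters into the rack and snug up its end stop

## Task

Put the mate canisters away: stand the green yerbera and the white sugar canister upright on the board of the wooden rack, broad sides together like books with the red tin already in it. Then push the rack's sliding end stop up until all three are snug between it and the fixed end wall, with no gaps left. Set them down without dropping them and push without slamming or squeezing hard, tip nothing over, and leave the gourd, the glass bowl and the bombilla where they are.

Things in the scene. Friction and masses are not known exactly. Their poses are not given: they have to be found in the camera images.
- rack: dark wooden rack, fixed, 300 mm long (its y), 120 mm deep (its x). Origin: centre of its underside, z up. Board 15 mm thick. End wall at +y. Low end block at -y (y = -150 to -134 mm, top 55 mm above origin). Along each long side a steel guide rod, 8 mm diameter, axis at x = -50 and +50 mm, 38 mm above origin: things stand between the rods, 92 mm apart
- end_wall (a point): centre of the inner face of the rack's fixed end wall, at y = +132 mm in the rack's frame, 77 mm above the rack's origin; the wall is 120 mm wide, its top 140 mm above the rack's origin. Axes as the rack's
- stop (a joint): travel of the sliding stop in m: 0 fully open (beside the low end block), growing to 0.13 as it slides along the rack's +y towards the end wall. Free space from its inner face to the end wall: 246 mm minus the travel. It stays where it is left and drags with about 2 N. The three containers together are 140 mm thick
- stop_back (a point): centre of the outer (-y) face of the stop, the face to push, 71 mm above the rack's origin. The stop is an upright mid-brown wooden plate, 16 mm thick (its inner face is 16 mm further along +y), 116 mm wide, top 126 mm above the rack's origin; it slides on the two rods. Axes as the rack's
- yerbera_center (a point): yerbera, green plastic canister with clip-on lid, closed, loose, about 0.25 kg, standing on the mat: 64 x 52 x 140 mm high, straight sides, flat top without knob. Site at its centre, 70 mm above its underside; z up, x along its 64 mm width, y along its 52 mm thickness (the side packed along the rack)
- sugar_center (a point): sugar canister, white plastic with lid, closed, loose, about 0.22 kg, standing on the mat: 64 x 46 x 120 mm high, straight sides, flat top without knob. Site at its centre, 60 mm above its underside; z up, x along its 64 mm width, y along its 46 mm thickness (the side packed along the rack)
- tin_center (a point): red tin with a red lid and brass-coloured trim, loose, about 0.22 kg, already standing in the rack within 10 mm of the end wall: 64 x 42 x 130 mm high, straight sides, flat top without knob. Site at its centre, 65 mm above its underside; z up, x along its 64 mm width, y along its 42 mm thickness (the side packed along the rack)
- yerbera: the same yerbera; origin at the centre of its underside
- sugar: the same sugar canister; origin at the centre of its underside
- tin: the same tin; origin at the centre of its underside
- gourd_center (a point): bystander, loose: brown gourd in a round rubberwood holder, 86 mm across at most, 106 mm high; point at its centre, 53 mm above its underside
- bowl_rim (a point): bystander, loose: small glass bowl, 96 mm across, 50 mm high; point at the centre of its rim
- bombilla_center (a point): bystander, loose: steel bombilla (drinking straw) lying on the flap beyond the rack and mat, 210 mm long along its x (from -106 to +104 mm), 9 mm thick; point about mid-length, at the height of its middle
- mat: blue mat, 280 (its x) x 300 x 3 mm thick, fixed flat on the flap; origin at the centre of its underside. The yerbera, sugar canister, gourd and bowl stand on it
Not all that is in view belongs to the job. What is shaped like the tin but blue is not meant.

How it is judged:
On the way, in this order (a step that is already met when the one before it is completed fails the run):
1. the yerbera, the sugar canister and the tin all stand upright on the board of the rack, between the stop and the end wall (x of yerbera_center in the frame of rack between -0.022 and 0.022 m and y of each of yerbera_center, sugar_center, tin_center in the frame of stop_back above 0.03 m and y of each of yerbera_center, sugar_center, tin_center in the frame of rack below 0.125 m and z of yerbera_center in the frame of rack below 0.091 m and angle between each of yerbera_center, sugar_center, tin_center's own z axis and vertical below 0.06 rad and x of sugar_center in the frame of rack between -0.022 and 0.022 m and z of sugar_center in the frame of rack below 0.081 m and x of tin_center in the frame of rack between -0.022 and 0.022 m and z of tin_center in the frame of rack below 0.086 m), for 0.2 s.
2. the stop has been pushed up so that all three are snug against the end wall (all of step 1 and value of joint stop above 0.102 m), for 0.2 s.
At the end, for the whole second after the job is handed in: All three containers stand at rest on the rack's board, upright within 3.4 degrees, each within 22 mm of the rack's long centre line, between end wall and stop; the stop has travelled over 0.102 m, so at most 4 mm of free space in all is left along the row (all of step 2 and linear speed of each of yerbera, sugar, tin below 0.02 m/s); the robot touches nothing.
It fails at once if a container is slammed down or squeezed hard against the rack or its stop (over 70 N) (contact force between any of yerbera, sugar, tin and rack above 70 N).
It fails at once if a container is dropped into the rack (faster than 0.5 m/s in the last 30 mm above its board) ((linear speed of yerbera above 0.5 m/s and z of yerbera_center in the frame of rack below 0.115 m and x of yerbera_center in the frame of rack between -0.06 and 0.06 m and y of yerbera_center in the frame of rack between -0.15 and 0.15 m) or (linear speed of sugar above 0.5 m/s and z of sugar_center in the frame of rack below 0.105 m and x of sugar_center in the frame of rack between -0.06 and 0.06 m and y of sugar_center in the frame of rack between -0.15 and 0.15 m)).
It fails at once if a container is tipped over (by more than 34 degrees) (angle between any of yerbera_center, sugar_center, tin_center's own z axis and vertical above 0.6 rad).
It fails at once if the gourd, the bowl or the bombilla is moved by more than 20 mm (distance of any of gourd_center, bowl_rim, bombilla_center from where it was at the start of the episode above 0.02 m).
It also fails if it takes over 72 s, if anything falls off the work surface, if the arm or the gripper's body presses on something with over 40 N, if the wrist force passes 120 N, or if a joint passes its speed limit or range.

## Robot

A 6-joint arm with a two-finger parallel gripper is mounted at the origin on the work surface. World frame = base frame: x ahead of the robot, y to its left, z up, the work surface at z = 0. Lengths are in m, angles in rad, forces in N, time in s.
With the tool pointing down it reaches from about 0.2 to 0.875 m from the base axis. Payload 3.4 kg.
Tool frame: the origin (TCP) lies between the finger pads; the fingertips stand 25 mm ahead of it and the grasp point (between the pads) lies 6 mm ahead of it (r.nose_length is the z of the fingertips in the tool frame, in m); z points along the fingers, x is the direction in which the jaws open and shut, and the axes are right-handed (so a half turn about z gives the same grasp; the last joint's range is limited). The gripper opens to 94 mm and grips with 3 to 60 N. Pads are 16 mm wide; open, the fingers measure 119 mm over their backs; the gripper's body (75 mm by 177 mm) begins 78 mm behind the grasp point.
Start: joints at [1.041, 0.276, 1.505, -0, 1.361, -0.121], TCP at [0.229, 0.528, 0.23] pointing down, gripper open.
Joint ranges: [-2.89, 2.89], [-0.75, 2.08], [0.22, 2.7], [-1.18, 4.32], [0.11, 2.71], [-2.7, 2.7]. Speed limits (rad/s): [2.57, 2.57, 3.14, 3.14, 3.14, 3.14].

## Interface

Orientations are given as a unit quaternion [w, x, y, z].
In Python, from plant import r, gripper_to, inverse_kinematics, vision, models, telemetry gives the robot as it stands. Calls block until the motion is done:
- r.move_to(position, orientation): joint-space move of the TCP to a pose.
- r.move_l(position, rot=None, vel=0.15, guard=None): straight line of the TCP; rot=None keeps the orientation; vel is the mean speed in m/s. With guard (N) it stops when the force on the tool has changed by that much, and returns True; else False.
- r.movej(angles): joint-space move.
- gripper_to(opening, f_grip=None): finger opening in m; f_grip is the grip in N (None keeps the last); returns when the fingers have stopped.
- r.hold(seconds).
- inverse_kinematics(position, orientation): joint angles nearest the present ones, or None.
- vision.snapshot(name): name is "scene" or "top" or "wrist"; returns the picture (480x640x3 uint8, red, green, blue); there is no depth.
- vision.get_calibration(name): a dict with "fx", "fy", "cx", "cy" (pixels), "D" ([k1, k2, p1, p2, k3] as OpenCV has them; the pictures are not rectified), "position" and "orientation" of the camera in the world. Camera axes: x right, y down, z forward; pixel columns grow to the right and rows downward; lengths in m; the calibration is good to about 2 mm. A picture is of the moment at which its call begins: read the wrist's pose just before it. get_calibration takes no time and is no camera call; for the wrist camera it gives the pose at the moment of the call.
A pose or a line that the arm cannot do raises r.PlanningError and nothing moves.
- r.sign_off(): hands the job in, once; it reports no verdict.
Trained networks look in the newest picture that a camera, given by its name, has taken for a name from the list of things; names that differ only in an ending like _2 or _b are one class to them, and where a whole thing is asked for, a point or a joint stands for the part that bears it (a point fixed in the world has none). Each returns a list of dicts, best first, with "score" (0 to 1); they miss things now and then, are a little off and sometimes report something else, mostly with a low value. They report only what shows in the picture. A call takes as long as a camera call. They do not tell look-alikes from the thing itself.
- models.boxes_of(thing, camera): "at" ([x, y, z] in m, in world coordinates, good to about 4 mm: the middle of the surface that is visible of it).
- models.regions_of(thing, camera): "pixels" (480x640 bool, what is visible of it).
- models.mark_of(thing, camera): "at" ([x, y, z] in m, in world coordinates, good to about 4 mm: a listed point, or the origin of a listed thing).
Readings, each from a call of its own:
- telemetry.current_t(): time.
- telemetry.current_joints(): joint angles.
- telemetry.current_dq(): joint speeds.
- telemetry.current_joint_efforts(): joint torques, N m.
- telemetry.current_ee_pos(): TCP position.
- telemetry.current_tool_rot(): TCP orientation.
- telemetry.current_wrist_force(): force on the tool from outside, world axes, zero at the start.
- telemetry.current_torque(): the same for the moment, N m.
- telemetry.current_opening(): finger opening in m.
Only numpy, scipy, OpenCV 4.12 (cv2) and the standard library are available. Lean on these libraries where they do the work, as an engineer would, in place of code of your own. Each camera call takes 0.05 s, during which the arm holds its last target.

## Working session

There is one attempt and no reset: what is moved stays moved. The work goes in short steps, each a Python script; the robot and the scene stay as the last script left them, time stands still between calls to the robot, and variables do not carry over. Pictures are saved under pics/ and viewed, and the job is handed in when it is done.

```bash
ls; mkdir -p pics
python3 - <<'E'
from plant import r, vision, models, telemetry
import cv2
print(telemetry.current_t(), telemetry.current_ee_pos(), telemetry.current_tool_rot(), r.nose_length)
for c in ["scene","top","wrist"]:
    im=vision.snapshot(c); cv2.imwrite(f"pics/{c}0.png",im[:,:,::-1])
    k=vision.get_calibration(c); print(c,k)
    for n in ["rack","end_wall","stop_back","yerbera_center","sugar_center","tin_center","gourd_center","bowl_rim","bombilla_center","mat","yerbera","sugar","tin"]:
        m=models.mark_of(n,c)
        print(n,[(round(d["score"],2),[round(float(v),3) for v in d["at"]]) for d in m[:3]])
print(telemetry.current_t())
E
```

```text
pics
0.0 [0.22830942 0.52717945 0.22962266] [ 3.87900720e-04  8.35905900e-01  5.48872074e-01 -7.88949916e-04] 0.025
scene {'fx': 588.9217989062013, 'fy': 588.9217989062013, 'cx': 320.55447170827586, 'cy': 236.89758115893596, 'D': array([-0.17387547,  0.        ,  0.        ,  0.        ,  0.        ]), 'position': array([0.98501268, 0.8793703 , 0.78979398]), 'orientation': array([-0.10056196,  0.2136843 ,  0.8718752 , -0.42902209])}
rack [(0.56, [0.545, 0.226, 0.001])]
end_wall [(0.65, [0.501, 0.344, 0.081])]
stop_back [(0.92, [0.57, 0.14, 0.073])]
yerbera_center [(0.56, [0.486, -0.136, 0.072])]
sugar_center [(0.63, [0.515, -0.302, 0.06])]
tin_center [(0.76, [0.352, 0.329, 0.065]), (0.7, [0.5, 0.476, 0.062]), (0.68, [0.506, 0.317, 0.076])]
gourd_center [(0.98, [0.653, -0.301, 0.064])]
bowl_rim [(0.92, [0.643, -0.131, 0.051])]
bombilla_center [(0.89, [0.766, 0.033, 0.005])]
mat [(0.65, [0.563, -0.216, 0.002])]
yerbera [(0.59, [0.489, -0.135, -0.001]), (0.26, [0.487, -0.139, 0.076])]
sugar [(0.59, [0.52, -0.301, 0.006])]
tin [(0.59, [0.506, 0.474, 0.005]), (0.59, [0.357, 0.333, 0.0]), 
[... 918 characters left out ...]
[(0.86, [0.517, -0.307, 0.003]), (0.33, [0.542, 0.219, -0.003])]
tin [(0.75, [0.353, 0.33, 0.002]), (0.62, [0.502, 0.32, 0.013]), (0.62, [0.614, 0.456, -0.002])]
wrist {'fx': 380.3997951261583, 'fy': 380.3997951261583, 'cx': 323.6557823332924, 'cy': 237.3175980868993, 'D': array([-0.07754903,  0.        ,  0.        ,  0.        ,  0.        ]), 'position': array([0.16335322, 0.55483281, 0.38244799]), 'orientation': array([0.10357526, 0.82965551, 0.54447049, 0.06705062])}
rack []
end_wall []
stop_back []
yerbera_center []
sugar_center []
tin_center [(0.56, [0.358, 0.328, 0.068])]
gourd_center []
bowl_rim []
bombilla_center []
mat []
yerbera []
sugar []
tin [(0.68, [0.502, 0.475, 0.004])]
2.1
```

View pics/scene0.png

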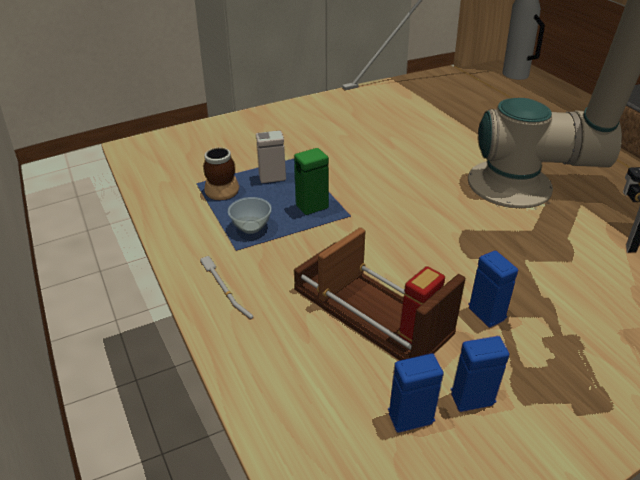

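View pics/top0.png

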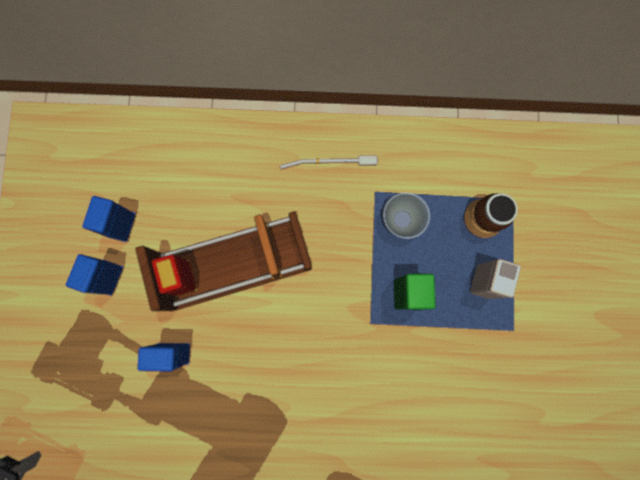

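The scene view shows the rack at about (380,310), with the red tin by its end wall at (425,285). The green yerbera is at (312,180) and the white sugar at (271,157). The blue tins are decoys, and the stop already looks partly advanced. Next I'll fit exact poses from the silhouettes in both fixed cameras.

```bash
cat > h.py <<'E'
import numpy as np, cv2
from scipy.spatial.transform import Rotation as R
from scipy.optimize import minimize
from plant import r, gripper_to, inverse_kinematics, vision, models, telemetry
def proj(k,P):
    q=k["orientation"]; Rw=R.from_quat([q[1],q[2],q[3],q[0]]).as_matrix()
    Rc=Rw.T; t=-Rc@k["position"]
    K=np.array([[k["fx"],0,k["cx"]],[0,k["fy"],k["cy"]],[0,0,1]])
    p,_=cv2.projectPoints(np.asarray(P,float),cv2.Rodrigues(Rc)[0],t,K,np.asarray(k["D"],float))
    return p[:,0]
def place(P,x,y,a,z=0):
    c,s=np.cos(a),np.sin(a); P=np.asarray(P,float)
    return np.c_[x+c*P[:,0]-s*P[:,1], y+s*P[:,0]+c*P[:,1], z+P[:,2]]
def box(x0,x1,y0,y1,z0,z1):
    return np.array([[x,y,z] for x in(x0,x1) for y in(y0,y1) for z in(z0,z1)])
S=8
def render(k,boxes,pose,z):
    m=np.zeros((480,640),np.uint8)
    for b in boxes:
        h=cv2.convexHull(proj(k,place(b,*pose,z)).astype(np.float32))[:,0]
        cv2.fillConvexPoly(m,np.round(h*16).astype(np.int32),1,shift=4)
    return m>0
def fit(boxes,z,masks,x0):
    def f(p):
        e=0
        for k,m in masks:
            q=render(k,boxes,p*[1,1,10],z); e+=1-(q&m).sum()/(q|m).sum()
        return e
    best=None
    for da in np.arange(-.6,.61,.2):
        s=np.array([x0[0],x0[1],(x0[2]+da)/10])
        o=minimize(f,s,method="Nelder-Mead",options=dict(initial_simplex=s+np.array([[0,0,0],[.01,0,0],[0,.01,0],[0,0,.015]]),xatol=1e-4,fatol=1e-4))
        if best is None or o.fun<best.fun: best=o
    return best.x*[1,1,10],best.fun
def tooldown(a):  # tool z down, tool x at world yaw a
    M=np.array([[np.cos(a),np.sin(a),0],[np.sin(a),-np.cos(a),0],[0,0,-1]])
    q=R.from_matrix(M).as_quat(); return np.array([q[3],*q[:3]])
E
cat > fit0.py <<'E'
from h import *
import pickle
D={}
ims={}
for c in ["scene","top"]:
    ims[c]=vision.snapshot(c); k=vision.get_calibration(c)
    for n in ["yerbera","sugar","tin","rack","stop"]:
        D[c,n]=[(d["score"],d["pixels"]) for d in models.regions_of(n,c)]
        print(c,n,[(round(s,2),int(p.sum()),np.argwhere(p).mean(0).round()) for s,p in D[c,n]])
    D[c]=k
pickle.dump((D,ims),open("d.pkl","wb"))
E
python3 fit0.py
```

```text
scene yerbera [(0.97, 2002, array([181., 311.])), (0.34, 1139, array([214., 250.]))]
scene sugar [(0.63, 1343, array([157., 271.])), (0.41, 1537, array([297., 418.])), (0.28, 10445, array([299., 376.]))]
scene tin [(0.84, 2599, array([288., 493.])), (0.74, 1537, array([297., 418.])), (0.72, 3339, array([392., 415.])), (0.67, 3229, array([373., 479.]))]
scene rack [(0.87, 10077, array([299., 376.]))]
scene stop [(0.82, 2256, array([263., 341.]))]
top yerbera [(0.87, 1450, array([292., 414.]))]
top sugar [(0.95, 1581, array([279., 495.]))]
top tin [(0.66, 1681, array([219., 109.])), (0.61, 1367, array([357., 163.])), (0.59, 1375, array([275., 174.])), (0.55, 1647, array([276.,  94.]))]
top rack [(0.58, 8461, array([262., 232.]))]
top stop [(0.59, 688, array([247., 267.]))]
```

```bash
cat > fit1.py <<'E'
from h import *
import pickle
D,ims=pickle.load(open("d.pkl","rb"))
W={"yerbera":(.064,.052,.14),"sugar":(.064,.046,.12),"tin":(.064,.042,.13)}
def B(n): w,t,h=W[n]; return [box(-w/2,w/2,-t/2,t/2,0,h)]
out={}
for n,x0 in(("yerbera",(.49,-.137,0)),("sugar",(.518,-.305,0))):
    for cs in (["scene","top"],["top"]):
        for a0 in (0,1.57):
            p,e=fit(B(n),.003,[(D[c],D[c,n][0][1]) for c in cs],(x0[0],x0[1],a0))
            print(n,cs,a0,p.round(4),round(e,3))
            if len(cs)==2 and (n not in out or e<out[n][1]): out[n]=(p,e)
ROD=[box(-.054,-.046,-.14,.14,.034,.042),box(.046,.054,-.14,.14,.034,.042)]
def rackb(s): return [box(-.06,.06,-.15,.15,0,.015),box(-.06,.06,.132,.15,0,.14),box(-.06,.06,-.15,-.134,0,.055)]+ROD
def stopb(s): return [box(-.058,.058,-.13+s,-.114+s,.022,.126)]
# rack+stop+tin joint union fit
from scipy.ndimage import binary_fill_holes
def fr(v,show=False):
    pose=(v[0],v[1],v[2]*10); s=v[3]; e=0
    for c in ["scene","top"]:
        k=D[c]; R_=render(k,rackb(s)+stopb(s),pose,0); st=render(k,stopb(s),pose,0)
        t=D[c,"tin"][1 if c=="scene" else 2][1]
        m=(D[c,"rack"][0][1]|t|D[c,"stop"][0][1]); t2=render(k,[b+[0,.11-.006,.015] for b in B("tin")],pose,0)
        q=R_|t2; 
        e+=1-(q&m).sum()/(q|m).sum()
        m=D[c,"stop"][0][1]; e+=.3*(1-(st&m).sum()/(st|m).sum())
    return e
s=np.array([.543,.218,.03,.047])
o=minimize(fr,s,method="Nelder-Mead",options=dict(initial_simplex=np.vstack([s]+[s+d for d in np.diag([.01,.01,.01,.01])]),xatol=1e-4,fatol=1e-4,maxiter=600))
rk=o.x*[1,1,10,1]; print("rack",rk.round(4),o.fun)
pose=rk[:3]
for p in ([0,.132,.077],[0,-.13+rk[3],.071],[0,.104,.08]): print(place([p],*pose))
p,e=fit(B("tin"),.015,[(D[c],D[c,"tin"][1 if c=="scene" else 2][1]) for c in ["top"]],(.506,.316,rk[2]))
print("tin",p,e, (np.array([[np.cos(-rk[2]),-np.sin(-rk[2])],[np.sin(-rk[2]),np.cos(-rk[2])]])@(p[:2]-rk[:2])))
out["tin"]=(p,e)
pickle.dump((out,rk),open("fit.pkl","wb"))
for c in ["scene","top"]:
    im=ims[c][:,:,::-1].copy()
    def dr(b,pose,z,col):
        m=render(D[c],[b],pose,z).astype(np.uint8)
        P=proj(D[c],place(b,*pose,z)).round().astype(int)
        for i in range(8):
            for bit in (1,2,4):
                if not i&bit: cv2.line(im,tuple(map(int,P[i])),tuple(map(int,P[i|bit])),col,1)
    for b in rackb(0): dr(b,rk[:3],0,(0,255,255))
    for b in stopb(rk[3]): dr(b,rk[:3],0,(255,0,255))
    for n in out: dr(B(n)[0],out[n][0],.015 if n=="tin" else .003,(255,255,0))
    x0,x1,y0,y1=(190,480,110,370) if c=="scene" else (110,540,170,350)
    im=im[y0:y1,x0:x1]; f=min(800/im.shape[1],600/im.shape[0]); im=cv2.resize(im,None,fx=f,fy=f,interpolation=cv2.INTER_NEAREST)[:600,:800]
    cv2.imwrite(f"pics/{c}_fit.png",im)
E
python3 fit1.py
```

```text
yerbera ['scene', 'top'] 0 [ 0.4872 -0.1369  0.0065] 0.189
yerbera ['scene', 'top'] 1.57 [ 0.4872 -0.137   0.0116] 0.187
yerbera ['top'] 0 [ 0.4864 -0.1368  0.0124] 0.065
yerbera ['top'] 1.57 [ 0.4881 -0.1369  1.4059] 0.201
sugar ['scene', 'top'] 0 [ 0.5204 -0.3015 -0.3733] 0.191
sugar ['scene', 'top'] 1.57 [ 0.5203 -0.3014  2.7636] 0.191
sugar ['top'] 0 [ 0.5187 -0.2993 -0.138 ] 0.096
sugar ['top'] 1.57 [ 0.5187 -0.2997  2.9796] 0.097
rack [0.5426 0.2157 0.3258 0.0478] 0.19664922929927414
[[0.50040283 0.340804   0.077     ]]
[[0.56896718 0.13784239 0.071     ]]
[[0.50936423 0.31427679 0.08      ]]
tin [0.50591325 0.31661086 0.38101628] 0.12642947903430746 [-0.00252244  0.10731579]
```

View pics/scene_fit.png

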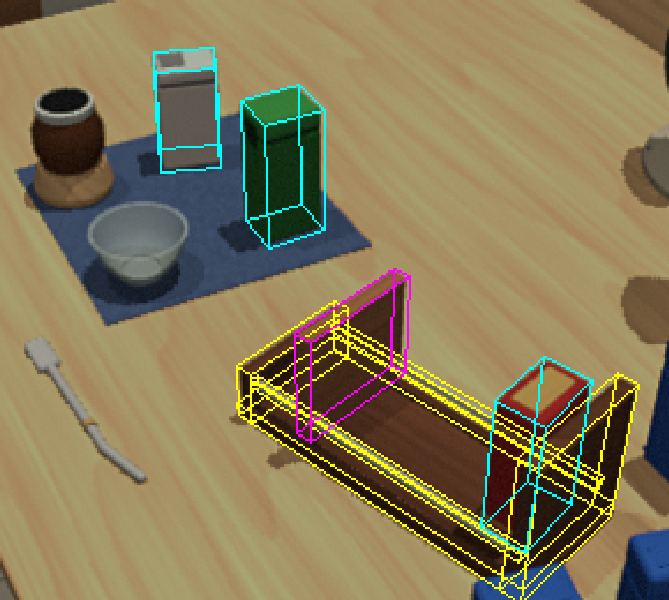

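View pics/top_fit.png

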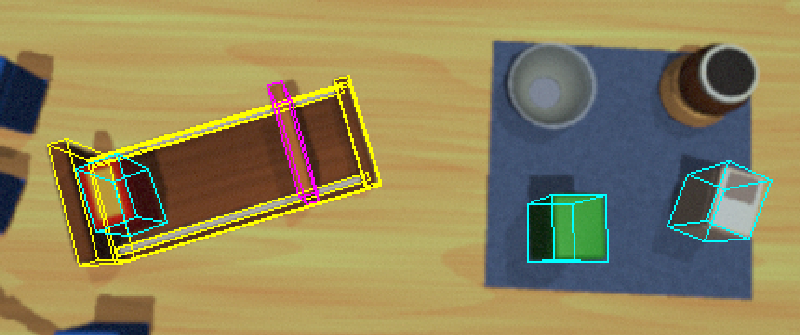

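The rack overlay fits well: edges line up in both views, with the tin against the wall end. The sugar's yaw is ambiguous, so I'll check it up close with the wrist camera.

Run:
```python
from h import *
import pickle
print(telemetry.current_t())
for nm,p in (("yer",[.4872,-.137]),("sug",[.52,-.30]),("rk",[.54,.216])):
    for a in (-.35,-.2,0,.326,np.pi-.35,np.pi,.326-np.pi,.326+np.pi):
        for z in (.1,.32):
            j=inverse_kinematics([*p,z],tooldown(a)); print(nm,round(a,2),z,None if j is None else np.round(j,2))
r.move_to([.52,-.25,.32],tooldown(-.2))
k=vision.get_calibration("wrist"); im=vision.snapshot("wrist")
cv2.imwrite("pics/w1.png",im[:,:,::-1]); pickle.dump((k,im,[d["pixels"] for d in models.regions_of("sugar","wrist")],[d["pixels"] for d in models.regions_of("yerbera","wrist")]),open("w1.pkl","wb"))
print(telemetry.current_t())
```

```text
2.7
yer -0.35 0.1 [-0.41  0.29  1.85 -0.    1.01 -0.06]
yer -0.35 0.32 [-0.41  0.13  1.48 -0.    1.53 -0.06]
yer -0.2 0.1 [-0.41  0.29  1.85 -0.    1.01 -0.21]
yer -0.2 0.32 [-0.41  0.13  1.48 -0.    1.53 -0.21]
yer 0 0.1 [-0.41  0.29  1.85 -0.    1.01 -0.41]
yer 0 0.32 [-0.41  0.13  1.48 -0.    1.53 -0.41]
yer 0.33 0.1 [-0.41  0.29  1.85 -0.    1.01 -0.74]
yer 0.33 0.32 [-0.41  0.13  1.48 -0.    1.53 -0.74]
yer 2.79 0.1 None
yer 2.79 0.32 None
yer 3.14 0.1 None
yer 3.14 0.32 None
yer -2.82 0.1 [-0.41  0.29  1.85 -0.    1.01  2.4 ]
yer -2.82 0.32 [-0.41  0.13  1.48 -0.    1.53  2.4 ]
yer 3.47 0.1 [-0.41  0.29  1.85 -0.    1.01  2.4 ]
yer 3.47 0.32 [-0.41  0.13  1.48 -0.    1.53  2.4 ]
sug -0.35 0.1 [-0.64  0.41  1.64 -0.    1.09 -0.29]
sug -0.35 0.32 [-0.64  0.28  1.28 -0.    1.58 -0.29]
sug -0.2 0.1 [-0.64  0.41  1.64 -0.    1.09 -0.44]
sug -0.2 0.32 [-0.64  0.28  1.28 -0.    1.58 -0.44]
sug 0 0.1 [-0.64  0.41  1.64 -0.    1.09 -0.64]
sug 0 0.32 [-0.64  0.28  1.28 -0.    1.58 -0.64]
sug 0.33 0.1 [-0.64  0.41  1.64 -0.    1.09 -0.97]
sug 0.33 0.32 [-0.64  0.28  1.28 -0.    1.58 -0.97
[... 264 characters left out ...]
64  0.41  1.64 -0.    1.09  2.18]
sug 3.47 0.32 [-0.64  0.28  1.28 -0.    1.58  2.18]
rk -0.35 0.1 [ 0.26  0.39  1.69 -0.    1.07  0.61]
rk -0.35 0.32 [ 0.26  0.25  1.32 -0.    1.57  0.61]
rk -0.2 0.1 [ 0.26  0.39  1.69 -0.    1.07  0.46]
rk -0.2 0.32 [ 0.26  0.25  1.32 -0.    1.57  0.46]
rk 0 0.1 [ 0.26  0.39  1.69 -0.    1.07  0.26]
rk 0 0.32 [ 0.26  0.25  1.32 -0.    1.57  0.26]
rk 0.33 0.1 [ 0.26  0.39  1.69 -0.    1.07 -0.07]
rk 0.33 0.32 [ 0.26  0.25  1.32 -0.    1.57 -0.07]
rk 2.79 0.1 [ 0.26  0.39  1.69 -0.    1.07 -2.53]
rk 2.79 0.32 [ 0.26  0.25  1.32 -0.    1.57 -2.53]
rk 3.14 0.1 None
rk 3.14 0.32 None
rk -2.82 0.1 None
rk -2.82 0.32 None
rk 3.47 0.1 None
rk 3.47 0.32 None
5.7833
```

View pics/w1.png

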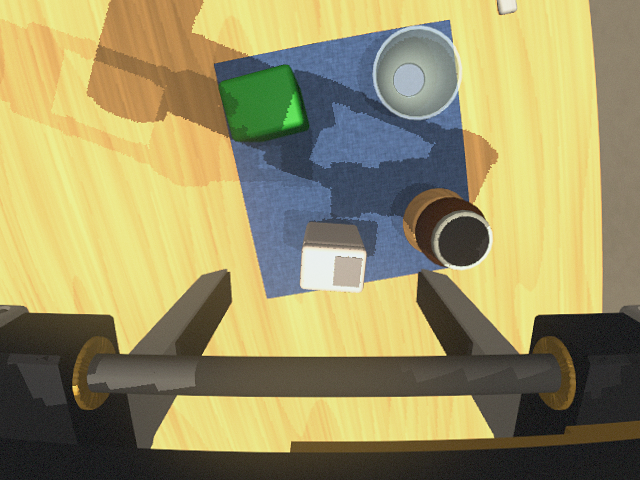

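Run:
```python
from h import *
import pickle
D,ims=pickle.load(open("d.pkl","rb")); k,im,ms,my=pickle.load(open("w1.pkl","rb"))
W={"yerbera":(.064,.052,.14),"sugar":(.064,.046,.12)}
vis=im[:,:,::-1].copy()
for n,x0,a0,mk in(("yerbera",(.487,-.137),.01,my),("sugar",(.519,-.30),-.25,ms)):
    w,t,h=W[n]; b=[box(-w/2,w/2,-t/2,t/2,0,h)]
    print(n,[m.sum() for m in mk],[np.argwhere(m).mean(0) for m in mk])
    for nm,M in (("w",[(k,mk[0])]),("w+top",[(k,mk[0]),(D["top"],D["top",n][0][1])])):
        p,e=fit(b,.003,M,(*x0,a0)); print(n,nm,p.round(4),round(e,3))
    P=proj(k,place(b[0],*p,.003)).round().astype(int)
    for i in range(8):
        for bit in (1,2,4):
            if not i&bit: cv2.line(vis,tuple(map(int,P[i])),tuple(map(int,P[i|bit])),(255,255,0),1)
cv2.imwrite("pics/w1f.png",cv2.resize(vis[40:310,190:510],None,fx=2.2,fy=2.2,interpolation=cv2.INTER_NEAREST))
```

```text
yerbera [np.int64(5298)] [array([104.73159683, 263.06795017])]
yerbera w [ 0.4884 -0.1403  0.0421] 0.075
yerbera w+top [ 0.4876 -0.1386  0.0429] 0.164
sugar [np.int64(4123), np.int64(35108)] [array([258.06742663, 332.45767645]), array([161.81158141, 343.17597129])]
sugar w [ 0.5187 -0.3003 -0.3136] 0.099
sugar w+top [ 0.519  -0.3007 -0.2042] 0.206
```

View pics/w1f.png

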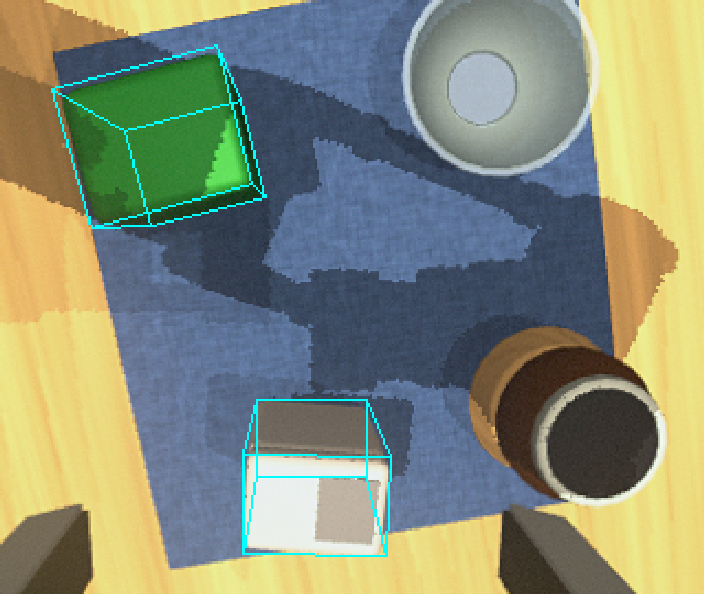

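The wrist view shows the green canister at about (263,105) and the white one at (332,258). The fits give yerbera yaw about 0.02 and sugar yaw about −0.26. Now I'll pick and place the yerbera.

```bash
cat > pp.py <<'E'
from h import *
RK=np.array([.5428,.2168,.326])
def rackp(x,y): return place([[x,y,0]],*RK)[0][:2]
def pickplace(xy,yaw,gz,y,f=15):
    T=telemetry
    zt=gz+.003+.006; q=tooldown(yaw)
    gripper_to(.092)
    r.move_to([*xy,.25],q)
    r.move_l([*xy,zt],vel=.2,guard=15) and print("GUARD on descent",T.current_ee_pos())
    gripper_to(.05,f); print("opening",T.current_opening())
    r.move_l([*xy,.03+zt],vel=.1); r.move_l([*xy,.19+zt],vel=.25); print("held",T.current_opening(),T.current_wrist_force())
    p=rackp(0,y); r.move_to([*p,.19+zt],tooldown(RK[2]))
    r.move_l([*p,zt+.045],vel=.25)
    return p,zt
def lower(p,zt,w):
    T=telemetry
    r.move_l([*p,zt+.018],vel=.08)
    g=r.move_l([*p,zt+.004],vel=.03,guard=4); print("lower",g,T.current_ee_pos(),zt,T.current_wrist_force())
    gripper_to(.080); print(T.current_opening(),T.current_wrist_force())
    r.move_l([*p,zt+.10],vel=.2)
def shots(tag):
    for c in ("scene","top","wrist"):
        im=vision.snapshot(c)
        if c=="scene": im=cv2.resize(im[200:400,270:500],None,fx=3,fy=3)
        if c=="top": im=cv2.resize(im[180:340,110:330],None,fx=3,fy=3)
        cv2.imwrite(f"pics/{c}_{tag}.png",im[:,:,::-1])
    print(telemetry.current_t())
E
python3 - <<'E'
from pp import *
p,zt=pickplace([.4876,-.1385],.02,.105,.050); print(p,zt)
shots("y1")
E
```

```text
opening 0.06382476639477476
held 0.0641473200821364 [ 0.80879954 -0.10440952 -3.09964108]
[0.52678719 0.26416655] 0.114
11.6417
```

View pics/scene_y1.png

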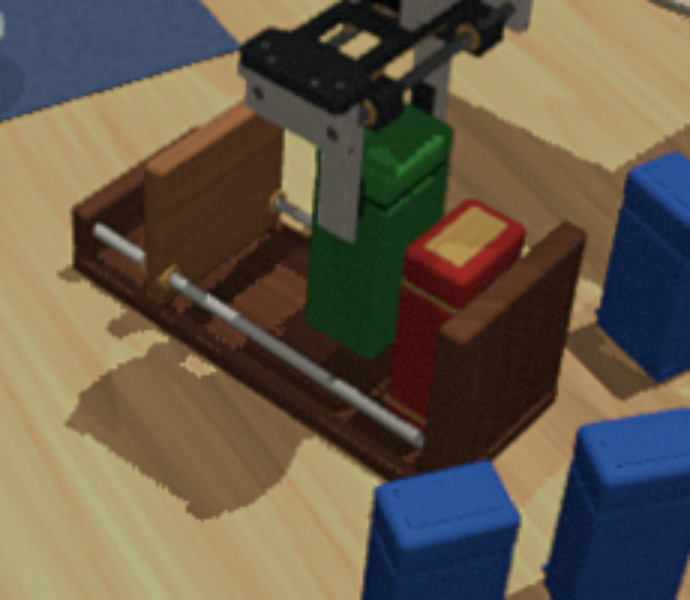

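View pics/wrist_y1.png

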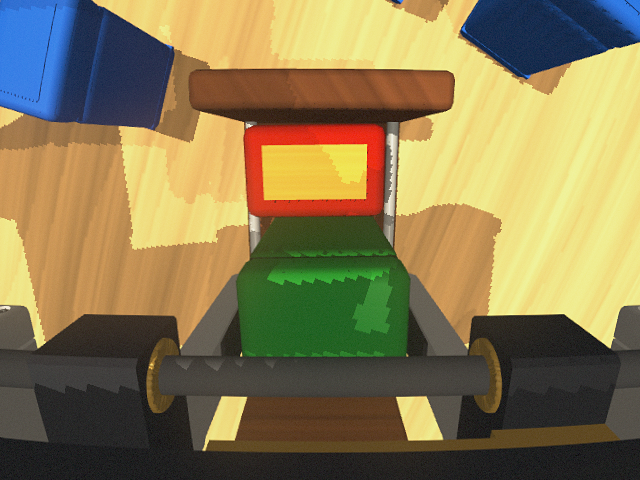

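In the wrist view the green canister (centre column about 324) is aligned with the end wall (190–454, centre 322) and sits just clear of the tin. I'll lower it and then fetch the sugar.

Run:
```python
from pp import *
p=rackp(0,.050)
lower(p,.114,0)
shots("y2")
```

```text
lower True [0.52805572 0.26462076 0.12619998] 0.114 [1.62839562 0.70530434 2.82757969]
0.07966917683105708 [ 0.05218608  0.92160456 -0.6405758 ]
13.6667
```

View pics/scene_y2.png

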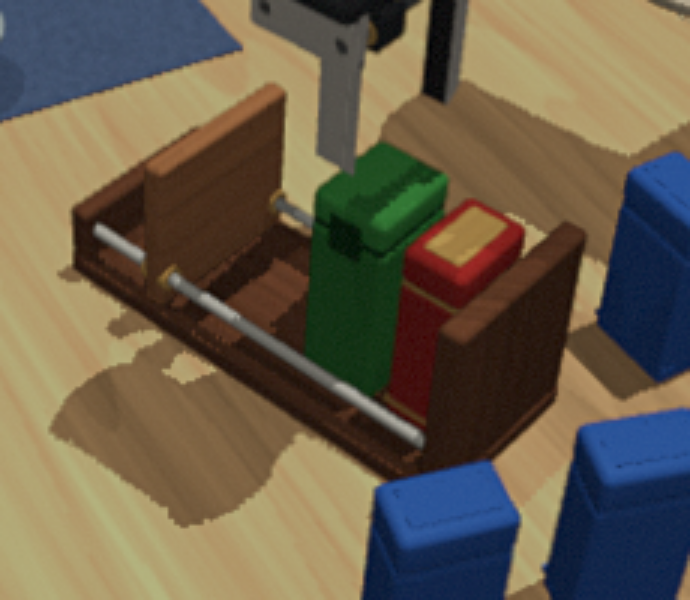

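View pics/wrist_y2.png

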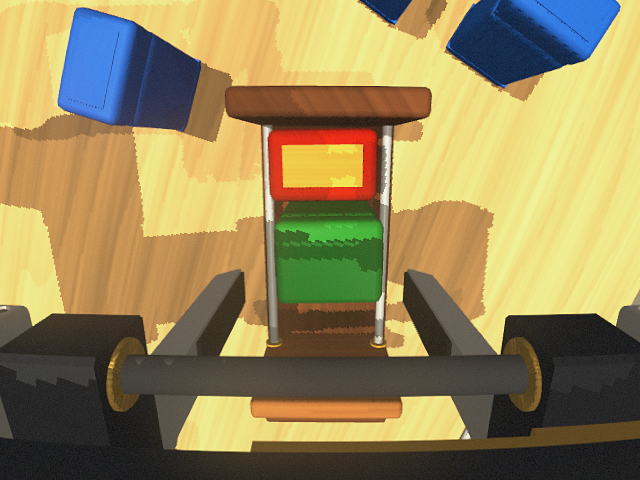

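The yerbera is standing square in the rack beside the tin, and touchdown was at the expected height (+12 mm). Now the sugar.

Run:
```python
from pp import *
p,zt=pickplace([.519,-.3005],-.26,.088,-.009); print(p,zt)
shots("s1")
```

```text
opening 0.06385288018574498
held 0.06384403295699059 [-0.18629071  0.07362047 -2.31709532]
[0.54568231 0.20827402] 0.097
21.5667
```

View pics/scene_s1.png

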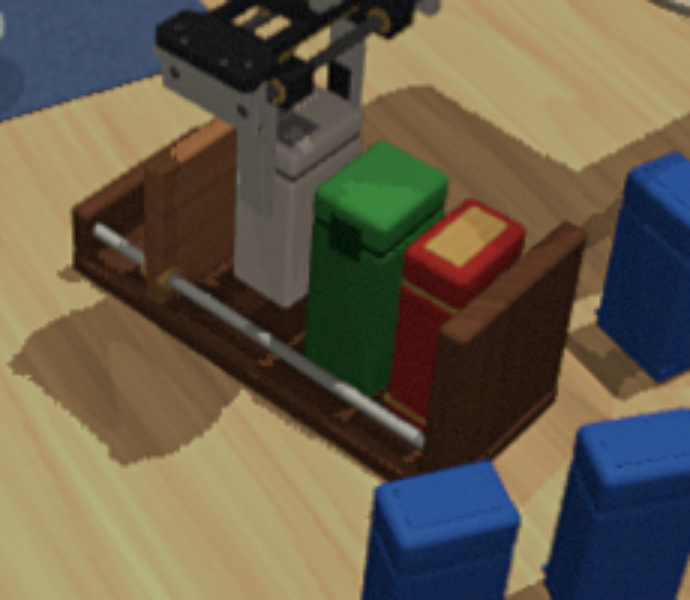

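View pics/wrist_s1.png

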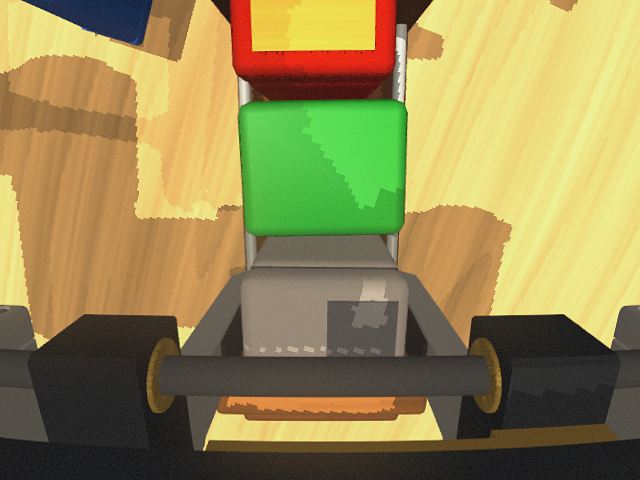

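View pics/top_s1.png

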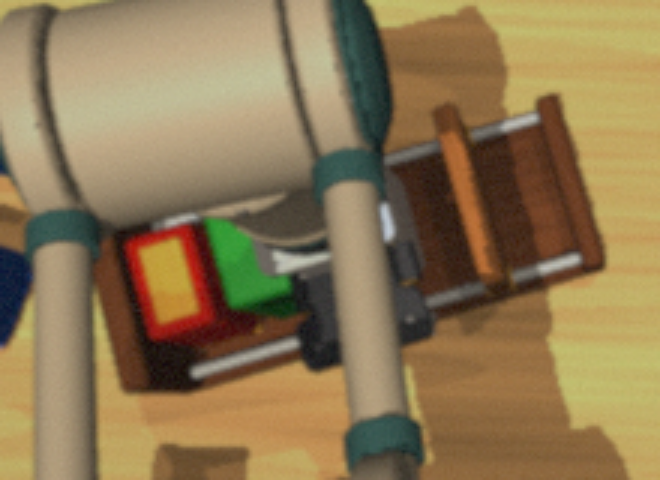

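The sugar hangs clear between the yerbera and the stop, and is square to the row. Lowering it now.

Run:
```python
from pp import *
p=rackp(0,-.009)
lower(p,.097,0)
r.move_l([*rackp(0,-.14),.30],vel=.3)
gripper_to(0.0)
shots("s2")
k=vision.get_calibration("top")
for c in ("scene","top"): print([(round(d["score"],2),d["at"]) for d in models.mark_of("stop_back",c)[:2]])
for n in ("yerbera_center","sugar_center"): print(n,[(round(d["score"],2),d["at"]) for d in models.mark_of(n,"scene")[:2]])
```

```text
lower True [0.54650283 0.2084935  0.10868853] 0.097 [ 0.99869964 -0.20989704  1.38645822]
0.07972954884362056 [ 0.11619714  0.612061   -1.03076914]
25.55
[(0.8, [0.5695, 0.1371, 0.0715]), (0.72, [0.6513, -0.3064, 0.0579])]
[(0.75, [0.5692, 0.1374, 0.0701])]
yerbera_center [(0.61, [0.5255, 0.2625, 0.0858])]
sugar_center [(0.78, [0.5443, 0.2071, 0.0734]), (0.74, [0.5068, 0.3168, 0.0772])]
```

View pics/scene_s2.png

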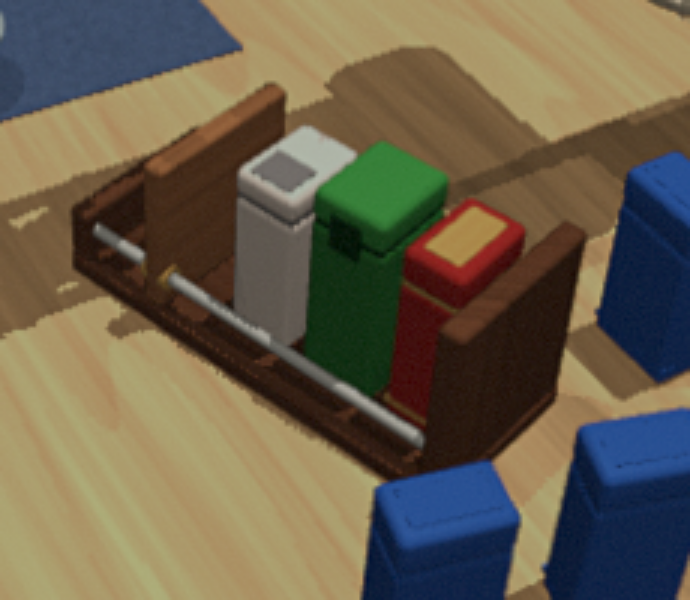

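View pics/wrist_s2.png

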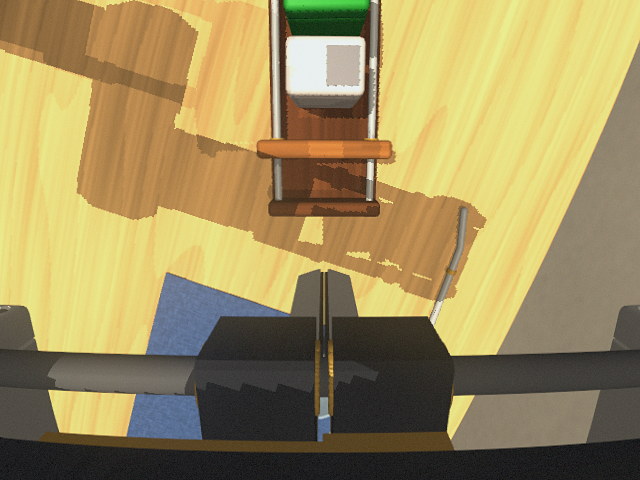

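All three stand upright in the rack, and the stop face is at rack y ≈ −0.083 in the networks' marks as well as my fit. Now I'll push it gently with closed fingers.

Run:
```python
from pp import *
q=tooldown(RK[2]); T=telemetry
def loc(): 
    d=T.current_ee_pos()-np.array([RK[0],RK[1],0]); c,s=np.cos(RK[2]),np.sin(RK[2]); return [round(c*d[0]+s*d[1],4),round(-s*d[0]+c*d[1],4),round(d[2],4)]
r.move_l([*rackp(0,-.125),.20],vel=.25)
g=r.move_l([*rackp(0,-.125),.110],vel=.2,guard=8); print("down",g,loc())
if not g:
    g=r.move_l([*rackp(0,-.055),.110],vel=.04,guard=12); print(g,loc(),T.current_wrist_force())
    if not g:
        g=r.move_l([*rackp(0,-.018),.110],vel=.02,guard=12); print(g,loc(),T.current_wrist_force())
print(T.current_opening(),T.current_t())
shots("p1")
```

```text
down False [np.float64(0.0015), np.float64(-0.1256), np.float64(0.1118)]
False [np.float64(0.0001), np.float64(-0.0551), np.float64(0.1099)] [ 0.53803287 -0.60233494 -1.68420058]
True [np.float64(-0.0001), np.float64(-0.0311), np.float64(0.1097)] [ 0.22543725 -0.42794648  0.44172889]
0.0007076605622927813 30.075
30.225
```

View pics/scene_p1.png

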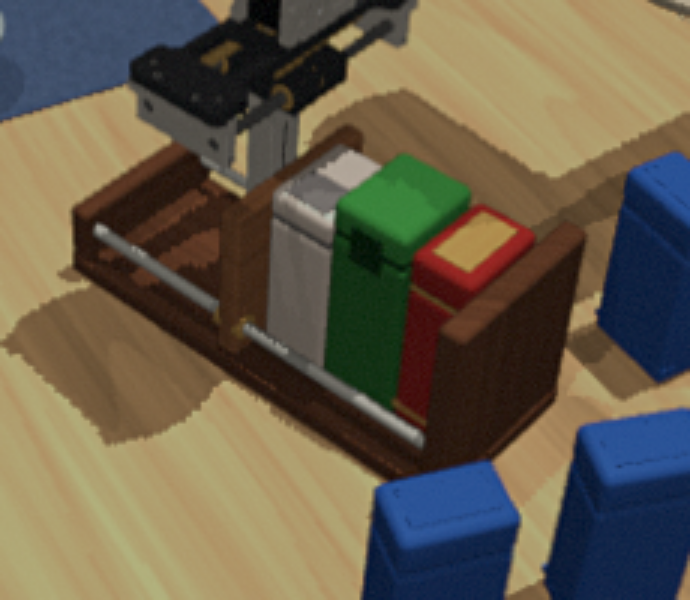

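View pics/wrist_p1.png

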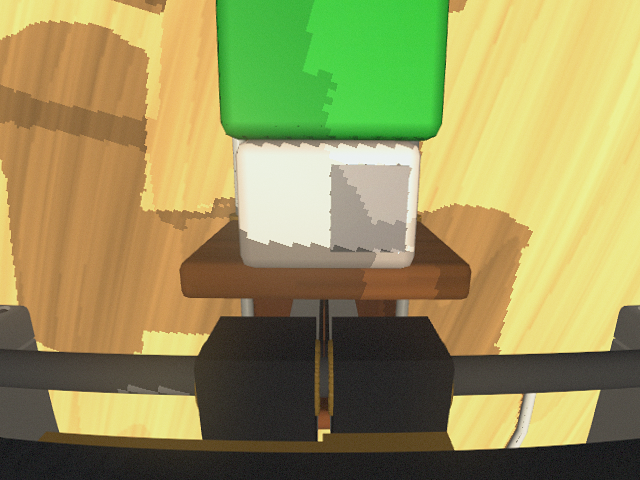

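The guard tripped at y = −0.031, about where a closed row should end (−0.032). I'll press once more gently to confirm, then back off and inspect.

Run:
```python
from pp import *
T=telemetry
def loc(): 
    d=T.current_ee_pos()-np.array([RK[0],RK[1],0]); c,s=np.cos(RK[2]),np.sin(RK[2]); return [round(float(v),4) for v in (c*d[0]+s*d[1],-s*d[0]+c*d[1],d[2])]
g=r.move_l([*rackp(0,-.020),.110],vel=.015,guard=14); print(g,loc(),T.current_wrist_force(),T.current_t())
r.move_l([*rackp(0,-.075),.110],vel=.1)
r.move_l([*rackp(0,-.10),.30],vel=.25)
r.move_l([*rackp(0,-.06),.38],vel=.2)
import pickle
k=vision.get_calibration("wrist"); im=vision.snapshot("wrist"); reg=[d["pixels"] for d in models.regions_of("stop","wrist")]
pickle.dump((k,im,reg),open("w2.pkl","wb")); shots("p2")
ts=vision.snapshot("top"); rt=[d["pixels"] for d in models.regions_of("stop","top")]
for c in ("scene","top"):
  for n in ("stop_back","gourd_center","bowl_rim","bombilla_center"):
    print(c,n,[(round(d["score"],2),d["at"]) for d in models.mark_of(n,c)[:1]])
print(T.current_wrist_force())
for s in (.100,.102,.106):
    print(s,place([[0,-.13+s,.071]],*RK))
v=im[:,:,::-1].copy()
b=[box(-.058,.058,-.024,-.008,.022,.126),box(-.06,.06,.132,.15,0,.14)]
for bb in b:
    P=proj(k,place(bb,*RK,0)).round().astype(int)
    for i in range(8):
        for bit in (1,2,4):
            if not i&bit: cv2.line(v,tuple(map(int,P[i])),tuple(map(int,P[i|bit])),(255,255,0),1)
cv2.imwrite("pics/w2o.png",v)
```

```text
True [-0.0005, -0.0312, 0.1087] [-0.08596123 -1.81142609  0.7315826 ] 30.7
33.0583
scene stop_back [(0.6, [0.552, 0.1946, 0.0742])]
scene gourd_center [(0.82, [0.6535, -0.3045, 0.0595])]
scene bowl_rim [(0.65, [0.5442, 0.2242, -0.0007])]
scene bombilla_center [(0.71, [0.7637, 0.0327, 0.0013])]
top stop_back [(0.75, [0.5267, 0.2806, 0.0143])]
top gourd_center []
top bowl_rim [(0.61, [0.6491, -0.13, 0.0507])]
top bombilla_center [(0.84, [0.7696, 0.0277, 0.0065])]
[-0.16200443 -0.13372081 -0.4736269 ]
0.1 [[0.55240769 0.18838007 0.071     ]]
0.102 [[0.55176718 0.19027473 0.071     ]]
0.106 [[0.55048615 0.19406406 0.071     ]]
```

View pics/scene_p2.png

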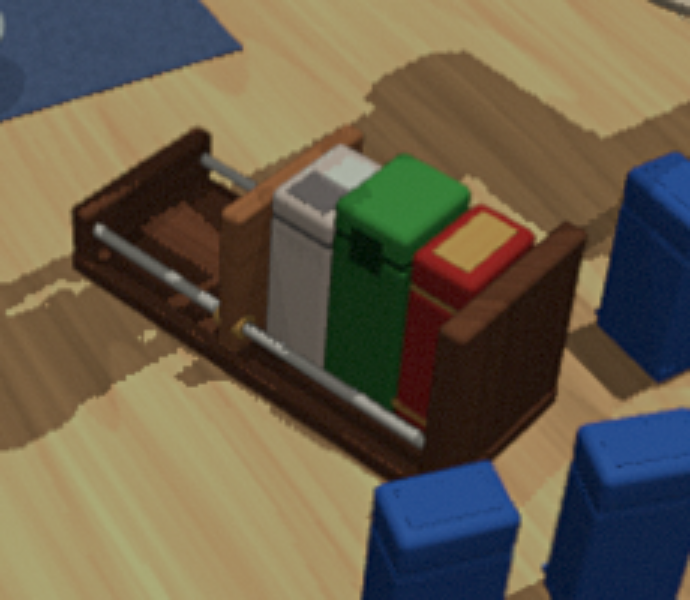

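View pics/w2o.png

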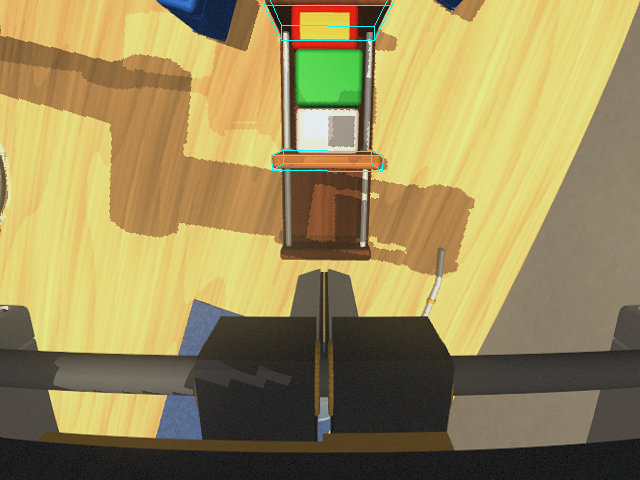

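View pics/top_p2.png

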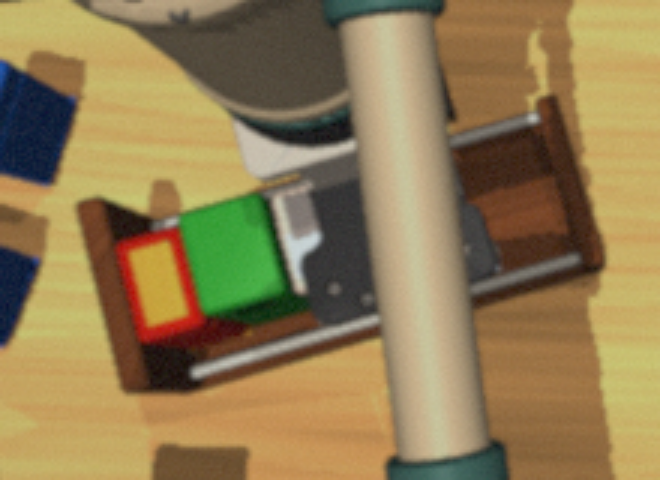

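The second press stalled immediately at the same spot, and the overlay drawn for travel 0.106 matches the stop. In the top view I can't tell whether there is a small gap between tin and wall (about (115,240)), so I'll look at it from closer.

Run:
```python
from pp import *
r.move_l([*rackp(0,.06),.36],vel=.3)
k=vision.get_calibration("wrist"); im=vision.snapshot("wrist")
v=im[:,:,::-1].copy()
for bb in [box(-.058,.058,-.024,-.008,.022,.126),box(-.06,.06,.132,.15,0,.14),box(-.032,.032,.09,.132,.015,.145),box(-.032,.032,.038,.09,.015,.155),box(-.032,.032,-.008,.038,.015,.135)]:
    P=proj(k,place(bb,*RK,0)).round().astype(int)
    for i in range(8):
        for bit in (1,2,4):
            if i&1 and not i&bit and bit!=1: cv2.line(v,tuple(map(int,P[i])),tuple(map(int,P[i|bit])),(255,255,0),1)
cv2.imwrite("pics/w3.png",np.hstack([cv2.resize(a[:270,220:420],(400,540)) for a in (im[:,:,::-1],v)]))
print(telemetry.current_t())
```

```text
34.1667
```

View pics/w3.png

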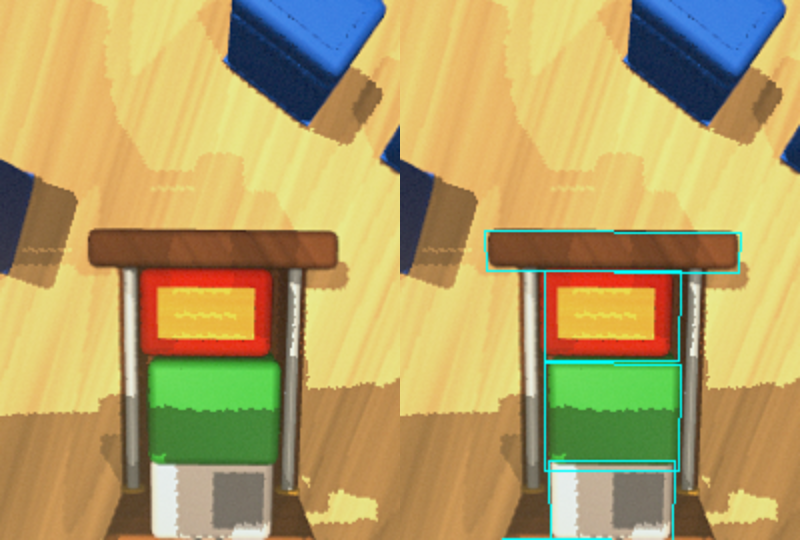

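From above, the red tin is flush against the wall (row about 268). The green and white canisters follow with no gaps, and all three are square and centred. The bystander marks agree with the first ones within the networks' error, so I'm handing in.

Run:
```python
from plant import r,telemetry
print(telemetry.current_wrist_force(), telemetry.current_t()); r.sign_off(); print(telemetry.current_t())
```

```text
[ 0.52050292 -0.06400897  0.52989567] 34.1667
the job is handed in; nothing more can be done
the job is handed in; nothing more can be done
```

I stood the yerbera and then the sugar canister in the rack beside the red tin and pushed the stop up until the row was tight. I handed the job in at about 34 s; it reports no verdict.

- **Placing:** both canisters were lowered slowly and touched the board at the expected height, about 12 mm above the mat. Neither was dropped or tipped.
- **Stop:** the push ended when a 12 N force limit tripped. A second press, limited to 14 N, stalled at the same place (within 0.1 mm). From the finger position and the scene camera's mark, the stop has travelled about 0.106 m, against the 0.102 m needed.
- **Final look:** the close wrist picture shows the tin flush with the end wall and no gaps in the row, with everything square. The tin sits about 4 mm off the centre line. The arm was well clear and touching nothing.
- **Bystanders:** the gourd, bowl and bombilla marks stayed within about 6 mm of the first ones, which is roughly the network error.
- **Checks that disagreed:**
  - The top camera's final mark for the stop was wrong because the arm blocked its view.
  - The top camera found no gourd.
  - One low-scoring bowl mark in the scene camera landed on the rack.
  - I used the other camera's mark in each case.

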